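# Check the brake lever of a pottery ware cart

### The job

Check the brake on the ware cart's push handle: with the outside of your fingers press the red hand lever in towards the bar until it comes up firmly against its brass stop screw, keep it there for a moment, then let it spring all the way back out. Press it in against the stop a second time and finish while still holding it there, so that the gap left between lever and bar can be seen. Nothing is gripped: push without forcing the lever, keep your fingers off the bar and its grip, and leave everything standing around the handle where it is.

Things in the scene. Friction and masses are not known exactly. Their poses are not given: they have to be found in the camera images.
- handle: Bench stand of the cart's push handle, fixed to the table: plywood base 110 x 400 x 14 mm with grey upright posts 22 mm thick at y = +175 and -175 mm. Origin: centre of the base's underside. y runs along the bar, x points from the lever to the bar, the way the lever is pressed (away from the robot, turned by up to 23 degrees), z up.
- bar: Grey push bar on the posts, 380 mm long along its y axis, black rubber grip sleeve 32 mm in diameter from y = -150 to 0 mm. Origin: middle of the bar's axis, 125 mm above the table, straight above the stand's origin; same axes. Steel clamps on it: the lever's hinge fork at y = +125 mm, reaching to x = -46 mm, and the stop screw's clamp at y = +50 mm. Nothing rises over 19 mm above the axis.
- lever: Red brake lever, upright hinge, sprung outwards: flat blade 8 mm thick, 18 mm high (116 to 134 mm above the table), 160 mm long, ball 21 mm across at its end. Origin: on the hinge, x = -32, y = +125 mm of the bar, 125 mm above the table. The blade runs along its own -y; its own +x is square to its back face, towards the bar. Fully out it leans 0.34 rad away from the bar, the ball 86 mm before the bar's axis.
- lever_pad (a point): The point to press: middle of the blade's thickness and height, 120 mm from the hinge; the front face lies 4 mm before it (lever's own -x). From fully out to the stop it travels 20 to 36 mm. The spring pushes back here with about 3 N fully out and 5 N at the stop, where the resistance rises sharply: 8 to 20 N is a firm push, over 40 N is forcing.
- lever_tip (a point): Centre of the ball at the lever's end, 162 mm from the hinge: 86 mm before the bar's axis when the lever is fully out. It turns 0.17 to 0.30 rad inwards before it meets the stop, differently each time; the ball is then still 15 to 35 mm clear of the grip.
- stop: Brass stop screw, 10 mm in diameter, standing out of its clamp on the bar towards the back of the lever, 75 mm along the bar from the hinge. Origin: its round tip, which the lever's back face meets. How far it stands out (32 to 40 mm from the bar's axis) differs each time.
- wrench: Loose 150 mm steel wrench lying in front of the stand; leave alone. Origin: centre of its underside.
- cup: Loose white cup, 76 mm across, 85 mm high, off the stand's -y end; leave alone. Origin: centre of its underside.
- jar: Loose amber glaze jar, 68 mm across, 85 mm high, off the stand's +y end; leave alone. Origin: centre of its underside.
- bowl: Loose terracotta bowl, 100 mm across, 45 mm high, behind the stand; leave alone. Origin: centre of its underside.
- mould: Loose plaster block mould, 90 x 70 x 60 mm, behind the stand; leave alone. Origin: centre of its underside.
- brush: Loose 170 mm glaze brush lying in front of the stand; leave alone. Origin: centre of its underside.
- cone: Loose turned wooden stamp, 52 mm across at the foot, 66 mm high, in front of the stand; leave alone. Origin: centre of its underside.

How it is judged:
By the outcome, as a careful person would: the job done as asked, in the order asked, and still so for the second after the job is handed in, while the arm keeps its last pose, push and grip.
It also fails if it takes over 48 s, if anything falls off the work surface, if the arm or the gripper's body presses on something with over 40 N, if the wrist force passes 120 N, or if a joint passes its speed limit or range.

### The arm

A 6-joint arm with a two-finger parallel gripper is mounted at the origin on the work surface. World frame = base frame: x ahead of the robot, y to its left, z up, the work surface at z = 0. Lengths are in m, angles in degrees, forces in N, time in s.
With the tool pointing down it reaches from about 0.35 to 0.775 m from the base axis. Payload 5.5 kg.
Tool frame: the origin (TCP) lies between the finger pads; the fingertips stand 19 mm ahead of it and the grasp point (between the pads) is the TCP; x points along the fingers, z is the direction in which the jaws open and shut, and the axes are right-handed (so a half turn about x gives the same grasp; the last joint's range is limited). The gripper opens to 85 mm and grips with 20 to 120 N. Pads are 22 mm wide; open, the fingers measure 114 mm over their backs; the gripper's body (76 mm by 85 mm) begins 54 mm behind the grasp point. The pads swing forward as they close: fully open they stand 13 mm farther back than shut.
Start: joints at [60.871, 17.945, 2.641, 74.691, 0, 82.002], TCP at [0.207, 0.536, 0.25] pointing down, gripper open.
Joint ranges: [-158.12, 158.12], [-49.38, 96.58], [-58.88, 72.47], [-126.05, 133.96], [-84.25, 85.87], [-180, 180]. Speed limits (degrees/s): [147.25, 147.25, 180, 180, 180, 180].

### API

Orientations are given as a 3x3 rotation matrix whose columns are the frame's x, y, z axes.
In Python, from plant import * gives the robot as it stands. The module is installed in compiled form; this text tells all that it offers.
- The arm moves only by the tool move_arm, never from a script. Its argument "rows" is a list of rows, each a list of 7 numbers: the shift along the tool's x, y, z in cm, then the turn, a rotation vector about the tool's x, y, z in rad, then the opening, from 0 (shut) to 1 (fully open). In form: [[tx, ty, tz, ax, ay, az, jaw], ...]. A call has 1 to 5 rows; each row is the pose to reach, as a shift and turn from the pose commanded when the call began, along the tool's axes at that moment; what a row does not reach only later rows make up. A row lasts 1/10 s, in which the tool goes at most 50 mm and 8.59 degrees, less where a joint would pass 70% of its speed; a pose out of reach is approached as far as the arm can. A call with a gripper value outside its range is refused whole. The fingers move at their own pace and stop on an object; "squeeze" is the grip in N (left out, the last holds). Time passes only in rows, so rows that repeat a pose let the fingers close. It gives the time, the measured TCP pose, the force and the opening at its end, in the units of the state.
- get_obs(): the state, without advancing time (a new reading comes with each control period).
- get_image(name): name is "scene" or "top" or "wrist"; returns (picture, depth): 480x640x3 uint8, red, green, blue; 480x640 float32, m along the optical axis (not along the pixel's ray), 0 where there is no reading.
- calibration(name): a dict with "mtx" (3x3 intrinsics, pixels), "extrinsics" (4x4, takes a point from camera to world coordinates); the wrist camera has in their place "hand_eye" (4x4, takes a point from camera to tool coordinates, whose origin is the TCP and whose axes are the tool frame's). Camera axes: x right, y down, z forward; pixel columns grow to the right and rows downward; lengths in m; the calibration is good to about 2 mm. A picture is of the moment at which its call begins: read the wrist's pose just before it. calibration takes no time and is no camera call.
- job_done(): hands the job in, once; it reports no verdict.
Trained networks look in the newest picture that a camera, given by its name, has taken for a name from the list of things; names that differ only in an ending like _2 or _b are one class to them, and where a whole thing is asked for, a point or a joint stands for the part that bears it (a point fixed in the world has none). Each returns a list of dicts, best first, with "conf" (0 to 1); they miss things now and then, are a little off and sometimes report something else, mostly with a low value. They report only what shows in the picture. A call takes as long as a camera call.
- silhouettes(camera, name): "mask" (480x640 bool, what is visible of it) and "box" ([left, top, right, bottom] in pixels, round what is visible of it).
- place_of(camera, name): "xy" ([column, row] in pixels: a listed point, or the origin of a listed thing).
The state is a dict: "t": time; "joint_positions": joint angles; "qd": joint speeds; "joint_torque": joint torques, N m; "position": TCP position; "orientation": TCP orientation; "force": force on the tool from outside, world axes, zero at the start; "torque": the same for the moment, N m; "finger_gap": finger opening in m.
Only numpy, scipy, OpenCV 4.12 (cv2) and the standard library are available. Lean on these libraries where they do the work, as an engineer would, in place of code of your own. Each camera call takes 0.05 s, during which the arm holds its last target. There are 200 camera calls.

## Working session

There is one attempt and no reset: what is moved stays moved. The work goes in short steps, Python scripts to look and compute and a tool call to move; the robot and the scene stay as the last step left them, time stands still between calls to the robot, and variables do not carry over. Pictures are saved under pics/ and viewed, about 8 in all and at most 12, crops included, and the job is handed in when it is done.

Besides the shell and the picture viewer there is one more tool, called after ">>>" as a command line: name --pt "numbers of a row" for each row, then --argument value for the rest. move_arm: Moves the arm, as the interface text tells. Its arguments: {"type":"object","properties":{"rows":{"type":"array","items":{"type":"array","items":{"type":"number"}}},"squeeze":{"type":"number"}},"required":["rows"]}

```bash
mkdir -p pics
cat > h.py <<'E'
from plant import *
import numpy as np, cv2
def ray(cam,uv):
    c=calibration(cam);K=np.array(c["mtx"])
    if cam=="wrist":
        o=get_obs();T=np.eye(4);T[:3,:3]=o["orientation"];T[:3,3]=o["position"];E=T@np.array(c["hand_eye"])
    else:E=np.array(c["extrinsics"])
    d=E[:3,:3]@np.linalg.inv(K)@np.array([uv[0],uv[1],1.]);return E[:3,3],d
def atz(cam,uv,z):
    o,d=ray(cam,uv);return o+d*(z-o[2])/d[2]
def tri(rs):
    A=0;b=0
    for o,d in rs:
        d=d/np.linalg.norm(d);P=np.eye(3)-np.outer(d,d);A=A+P;b=b+P@o
    return np.linalg.solve(A,b)
E
python3 - <<'E'
from h import *
np.set_printoptions(precision=4,suppress=True)
o=get_obs();print(o["t"],o["position"],o["orientation"],o["force"],o["finger_gap"])
for c in("scene","top"):
    im,d=get_image(c);cv2.imwrite(f"pics/{c}0.png",im[:,:,::-1])
R={}
for n in("handle","bar","lever","lever_pad","lever_tip","stop","wrench","cup","jar","bowl","mould","brush","cone"):
    for c in("scene","top"):
        r=place_of(c,n)
        if r: R[n,c]=r[0]["xy"];print(n,c,r[0]["xy"],round(r[0]["conf"],2),end=" ")
    if (n,"scene") in R and (n,"top") in R: print("TRI",tri([ray(c,R[n,c]) for c in("scene","top")]))
    else: print()
E
```

```text
0.0 [0.2071 0.5359 0.2494] [[-0.0009 -0.9328  0.3605]
 [-0.0016  0.3605  0.9328]
 [-1.      0.0003 -0.0018]] [-0.6345 -0.0002  0.4199] 0.08537709542880952
handle scene [332.3, 167.3] 0.69 handle top [386.2, 233.3] 0.64 TRI [ 0.5512 -0.0768  0.179 ]
bar scene [288.6, 177.9] 0.83 bar top [394.0, 223.3] 0.83 TRI [ 0.601  -0.1195  0.1285]
lever scene [311.1, 219.8] 0.53 lever top [326.1, 215.8] 0.93 TRI [0.6179 0.0062 0.1182]
lever_pad scene [335.1, 171.7] 0.69 lever_pad top [373.0, 260.6] 0.75 TRI [ 0.5234 -0.0702  0.1515]
lever_tip scene [310.1, 193.1] 0.68 lever_tip top [391.2, 271.5] 0.74 TRI [ 0.5294 -0.1311  0.0392]
stop scene [312.6, 189.3] 0.58 stop top [361.5, 231.1] 0.53 TRI [ 0.5823 -0.0553  0.1384]
wrench scene [361.1, 251.6] 0.68 wrench top [308.8, 269.7] 0.95 TRI [0.5229 0.0445 0.0069]
cup scene [279.4, 149.8] 0.87 cup top [509.5, 271.9] 0.79 TRI [ 0.5116 -0.3665  0.0027]
jar scene [320.2, 316.8] 0.77 jar top [259.0, 194.1] 0.85 TRI [ 0.6845  0.146  -0.0012]
bowl scene [310.6, 192.7] 0.47 bowl top [363.2, 163.6] 0.89 TRI [ 0.6532 -0.0237  0.208 ]
mould scene [244.9, 197.7] 0.63 mould top [361.7, 164.0] 0.74 TRI [ 0.7147 -0.0664  0.162 ]
brush scene [336.8, 167.7] 0.73 brush top [434.7, 313.6] 0.56 TRI [ 0.4316 -0.2058  0.0242]
cone scene [355.1, 206.5] 0.67 cone top [375.6, 306.5] 0.71 TRI [ 0.4484 -0.0925 -0.0063]
```

View pics/top0.png

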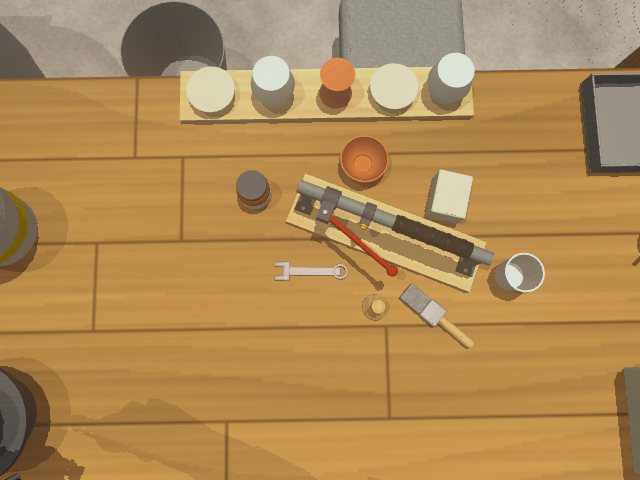

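View pics/scene0.png

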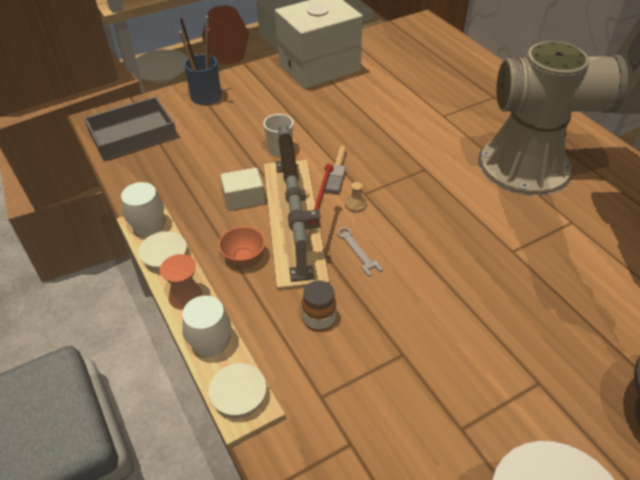

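Run:
```python
from h import *
np.set_printoptions(precision=4,suppress=True)
for n,uv,z in [("bar",(394,223.3),.125),("lever",(326.1,215.8),.125),("pad",(373,260.6),.125),("tip",(391.2,271.5),.125),("stop",(361.5,231.1),.125)]:
    print(n,atz("top",uv,z))
```

```text
bar [ 0.5987 -0.1178  0.125 ]
lever [0.6152 0.0075 0.125 ]
pad [ 0.5301 -0.0765  0.125 ]
tip [ 0.5095 -0.109   0.125 ]
stop [ 0.5852 -0.0572  0.125 ]
```

The top view shows the stand turned by about −21°, with the hinge near (326,215), the red lever running to its ball at (391,271), and the cone at (376,306) and brush at (435,313) well below lever height. In the scene view the lever is at about (320,195), and nothing stands higher than the bar near the approach. The lever points measured at z=0.125 match the given lengths (hinge to pad 0.1196 m).

```bash
cat >> h.py <<'E'
from scipy.spatial.transform import Rotation as Ro
def Rdown(yaw): # tool x down, z horizontal at yaw (deg)
    a=np.radians(yaw);x=np.array([0,0,-1.]);z=np.array([np.cos(a),np.sin(a),0]);return np.c_[x,np.cross(z,x),z]
def rel(p,yaw,R0=None,p0=None):
    o=get_obs();R0=np.array(o["orientation"]) if R0 is None else R0;p0=np.array(o["position"]) if p0 is None else p0
    return np.r_[R0.T@(np.array(p)-p0)*100,Ro.from_matrix(R0.T@Rdown(yaw)).as_rotvec()]
E
python3 - <<'E'
from h import *
np.set_printoptions(precision=4,suppress=True)
print(calibration("wrist")["hand_eye"])
print(rel([.4865,-.0374,.25],-42))
for n in("handle","bar"):
  for m in silhouettes("top",n)[:1]:
    M=m["mask"].astype(np.uint8);print(n,m["conf"],cv2.minAreaRect(cv2.findNonZero(M)))
for z,uv in [(.125,(298,187)),(.125,(493,258))]:print(atz("top",uv,z))
E
```

```text
[[ 0.0003 -0.2772  0.9608 -0.1244]
 [ 0.0004 -0.9608 -0.2772  0.0694]
 [ 1.      0.0004 -0.0002  0.0009]
 [ 0.      0.      0.      1.    ]]
[  0.0262 -46.7274 -43.4555   1.935    0.0001  -0.0001]
handle 0.9 ((383.96746826171875, 238.07188415527344), (196.99322509765625, 66.65857696533203), 20.754070281982422)
bar 0.79 ((392.099609375, 229.76251220703125), (208.5631103515625, 35.52348709106445), 21.209224700927734)
[0.6709 0.0587 0.125 ]
[ 0.5307 -0.2965  0.125 ]
```

>>> move_arm --pt "0 -46.7 -43.5 1.935 0 0 0" --pt "0 -46.7 -43.5 1.935 0 0 0" --pt "0 -46.7 -43.5 1.935 0 0 0" --pt "0 -46.7 -43.5 1.935 0 0 0" --pt "0 -46.7 -43.5 1.935 0 0 0" --squeeze 40

```text
t: 2.0
position: [0.3169, 0.3098, 0.2505]
orientation: [[0.001, -0.432, 0.902], [0.0, 0.902, 0.432], [-1.0, 0.0, 0.001]]
force: [0.3, -0.0, -0.5]
finger_gap: 0.0122
```

Run:
```python
from h import *
np.set_printoptions(precision=4,suppress=True)
o=get_obs();print(o["t"],o["position"],o["finger_gap"],o["force"],rel([.4865,-.0374,.25],-42))
```

```text
2.0 [0.3169 0.3098 0.2505] 0.012238593210985025 [ 0.3135 -0.0079 -0.5177] [  0.0472 -38.6419   0.2962   1.1796   0.0008  -0.0006]
```

>>> move_arm --pt "0 -38.6 0.3 1.18 0 0 0" --pt "0 -38.6 0.3 1.18 0 0 0" --pt "0 -38.6 0.3 1.18 0 0 0" --pt "0 -38.6 0.3 1.18 0 0 0" --pt "0 -38.6 0.3 1.18 0 0 0"

```text
t: 2.5
position: [0.428, 0.0855, 0.2507]
orientation: [[0.001, 0.3, 0.954], [0.0, 0.954, -0.3], [-1.0, 0.001, 0.001]]
force: [0.6, 1.1, 0.7]
finger_gap: -0.0003
```

Run:
```python
from h import *
np.set_printoptions(precision=4,suppress=True)
o=get_obs();print(o["t"],o["position"],o["finger_gap"],o["force"],rel([.4865,-.0374,.25],-42))
```

```text
2.5 [0.428  0.0855 0.2507] -0.0002661737232467915 [0.5762 1.0589 0.7226] [ 0.0737 -9.9706  9.2587  0.4288  0.001  -0.0008]
```

>>> move_arm --pt "0.1 -10 9.3 0.43 0 0 0" --pt "0.1 -10 9.3 0.43 0 0 0" --pt "0.1 -10 9.3 0.43 0 0 0" --pt "0.1 -10 9.3 0.43 0 0 0" --pt "0.1 -10 9.3 0.43 0 0 0"

```text
t: 3.0
position: [0.4869, -0.0361, 0.249]
orientation: [[-0.001, 0.666, 0.746], [0.001, 0.746, -0.666], [-1.0, -0.0, -0.001]]
force: [0.1, -0.3, 1.3]
finger_gap: 0.0002
```

Run:
```python
from h import *
np.set_printoptions(precision=4,suppress=True)
o=get_obs();print(o["t"],o["position"],o["finger_gap"],o["force"],o["joint_positions"])
im,d=get_image("wrist");cv2.imwrite("pics/w1.png",im[:,:,::-1])
get_image("top")
for n in("lever","lever_pad","lever_tip","stop","bar"):
    w=place_of("wrist",n);t=place_of("top",n)
    if w: print(n,"W",w[0]["xy"],round(w[0]["conf"],2),atz("wrist",w[0]["xy"],.125),end=" ")
    if t: print("T",round(t[0]["conf"],2),atz("top",t[0]["xy"],.125),end=" ")
    print("TRI",tri([ray("wrist",w[0]["xy"]),ray("top",t[0]["xy"])]) if w and t else "")
```

```text
3.0 [ 0.4869 -0.0361  0.249 ] 0.00020251997665744753 [ 0.0783 -0.3467  1.3281] [-13.6834   8.3932  -9.8598  71.804    0.0241 118.0808]
lever W [423.2, 50.7] 0.7 [0.618 0.015 0.125] T 0.39 [0.6195 0.0044 0.125 ] TRI [0.6186 0.0097 0.1257]
lever_pad W [410.9, 247.8] 0.7 [ 0.5378 -0.0781  0.125 ] TRI 
lever_tip W [408.7, 302.2] 0.7 [ 0.5118 -0.1098  0.125 ] TRI 
stop W [453.8, 172.0] 0.57 [ 0.5903 -0.0564  0.125 ] TRI 
bar W [516.5, 227.8] 0.79 [ 0.6003 -0.1154  0.125 ] TRI
```

View pics/w1.png

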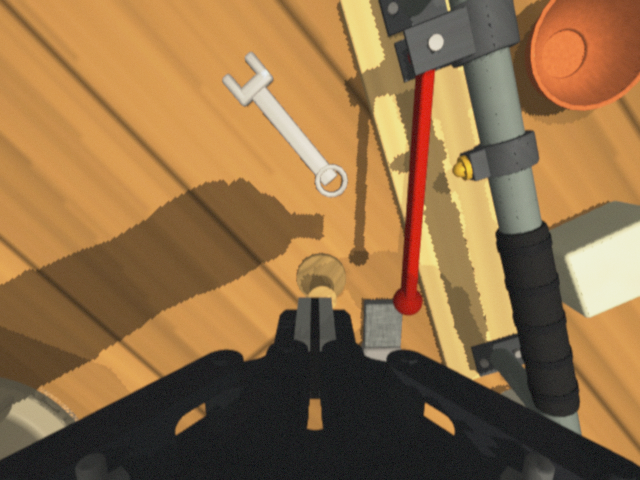

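The wrist view shows the lever from the hinge screw (436,43) to the ball (408,302), the brass stop at (463,167) and the shut fingers at (316,310), clear on the near side of the lever. The cone below is far lower than the working height. I'll go down and then move close to the lever.

>>> move_arm --pt "4 0 0 0 0 0 0" --pt "8 0 0 0 0 0 0" --pt "12.2 0.1 0 0 0 0 0" --pt "12.2 0.1 2 0 0 0 0" --pt "12.2 0.1 3.6 0 0 0 0"

```text
t: 4.1
position: [0.5129, -0.0583, 0.1251]
orientation: [[-0.004, 0.665, 0.747], [0.001, 0.747, -0.665], [-1.0, -0.002, -0.004]]
force: [0.7, -0.3, 1.6]
finger_gap: 0.0001
```

Run:
```python
from h import *
np.set_printoptions(precision=4,suppress=True)
im,d=get_image("wrist");o=get_obs();print(o["t"],o["position"],o["orientation"],o["finger_gap"],o["force"])
cv2.imwrite("pics/w2.png",im[:,:,::-1])
```

```text
4.15 [ 0.5164 -0.0604  0.1264] [[ 0.0007  0.666   0.746 ]
 [-0.0008  0.746  -0.666 ]
 [-1.     -0.0002  0.001 ]] -7.2544990171359444e-06 [ 3.1248 -2.7121 -0.0108]
```

View pics/w2.png

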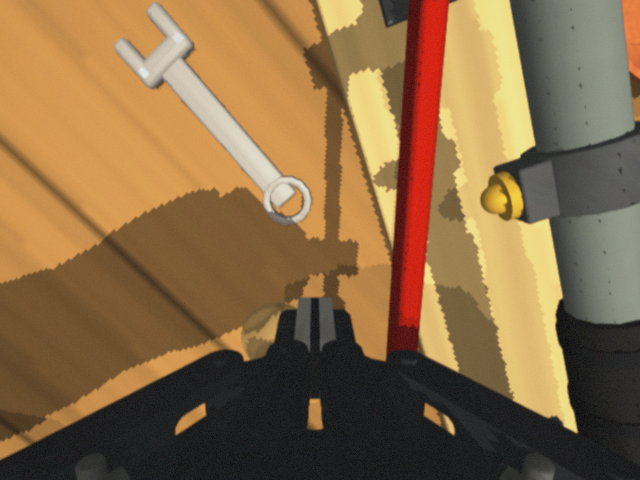

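The fingers (column 316) are about 1 cm short of the lever face (column 405), level with the pad. I'll approach gently.

>>> move_arm --pt "0 0 0 0 0 0 0" --pt "0 0 0.2 0 0 0 0" --pt "0 0 0.4 0 0 0 0" --pt "0 0 0.6 0 0 0 0" --pt "0 0 0.6 0 0 0 0"

```text
t: 4.65
position: [0.5192, -0.0626, 0.1276]
orientation: [[0.001, 0.665, 0.747], [-0.0, 0.747, -0.665], [-1.0, 0.0, 0.001]]
force: [0.9, -0.0, 0.7]
finger_gap: -0.0003
```

```bash
cat > s.py <<'E'
from h import *
np.set_printoptions(precision=4,suppress=True)
o=get_obs();R=np.array(o["orientation"]);p=np.array(o["position"]);h=np.array([.617,.010,p[2]])
print(o["t"],p,"yaw",np.degrees(np.arctan2(R[1,2],R[0,2])),"Ftool",R.T@o["force"],"hinge in tool cm",100*R.T@(h-p),"tau",o["torque"])
E
python3 s.py
```

```text
4.65 [ 0.5192 -0.0626  0.1276] yaw -41.70290701782679 Ftool [-0.7039  0.6255  0.7063] hinge in tool cm [ 0.0055 11.9297  2.4721] tau [0.003  0.0184 0.0153]
```

>>> move_arm --pt "0 0 0.3 0 0 0 0" --pt "0 0 0.6 0 0 0 0" --pt "0 0 0.8 0 0 0 0" --pt "0 0 1.0 0 0 0 0" --pt "0 0 1.0 0 0 0 0"

```text
t: 5.15
position: [0.5263, -0.0692, 0.1272]
orientation: [[-0.001, 0.665, 0.747], [0.001, 0.747, -0.665], [-1.0, 0.0, -0.001]]
force: [-1.8, 2.4, 1.5]
finger_gap: -0.0001
```

```bash
python3 s.py
```

```text
5.15 [ 0.5263 -0.0692  0.1272] yaw -41.70753110663813 Ftool [-1.534   0.5798 -2.8873] hinge in tool cm [-0.0004 11.9449  1.5035] tau [0.4006 0.358  0.078 ]
```

In contact at about 3 N, the spring preload. Next I swing the tool about the hinge.

>>> move_arm --pt "0 -0.04 0.36 -0.03 0 0 0" --pt "0 -0.07 0.72 -0.06 0 0 0" --pt "0 -0.09 1.08 -0.09 0 0 0" --pt "0 -0.09 1.44 -0.12 0 0 0" --pt "0 -0.09 1.44 -0.12 0 0 0"

```text
t: 5.65
position: [0.5363, -0.0794, 0.1272]
orientation: [[-0.001, 0.571, 0.821], [0.001, 0.821, -0.571], [-1.0, -0.0, -0.001]]
force: [-2.5, 1.5, 2.2]
finger_gap: -0.0
```

```bash
python3 s.py
```

```text
5.65 [ 0.5363 -0.0794  0.1272] yaw -34.83435720255886 Ftool [-2.1662 -0.2208 -2.883 ] hinge in tool cm [-0.0017 11.9488  1.5114] tau [0.4425 0.5298 0.0086]
```

>>> move_arm --pt "0 -0.02 0.12 -0.01 0 0 0" --pt "0 -0.03 0.24 -0.02 0 0 0" --pt "0 -0.04 0.36 -0.03 0 0 0" --pt "0 -0.04 0.36 -0.03 0 0 0"

```text
t: 6.05
position: [0.5392, -0.0819, 0.1272]
orientation: [[-0.0, 0.546, 0.838], [0.0, 0.838, -0.546], [-1.0, -0.0, -0.0]]
force: [-3.2, 2.8, 0.7]
finger_gap: -0.0003
```

```bash
python3 s.py
```

```text
6.05 [ 0.5392 -0.0819  0.1272] yaw -33.10699003659044 Ftool [-0.6564  0.5505 -4.2293] hinge in tool cm [-0.002  11.9513  1.4943] tau [0.3424 0.567  0.0223]
```

>>> move_arm --pt "0 -0.02 0.12 -0.01 0 0 0" --pt "0 -0.03 0.24 -0.02 0 0 0" --pt "0 -0.03 0.24 -0.02 0 0 0"

```text
t: 6.35
position: [0.5412, -0.0836, 0.1272]
orientation: [[-0.0, 0.529, 0.848], [0.0, 0.848, -0.529], [-1.0, -0.0, -0.0]]
force: [-4.1, 2.5, 2.4]
finger_gap: -0.0002
```

```bash
python3 s.py
python3 - <<'E'
from h import *
im,d=get_image("wrist");cv2.imwrite("pics/w3.png",im[:,:,::-1])
E
```

```text
6.35 [ 0.5412 -0.0836  0.1272] yaw -31.958568155716023 Ftool [-2.3663 -0.0492 -4.7733] hinge in tool cm [-0.0006 11.9522  1.4751] tau [ 0.3822  0.6776 -0.0193]
```

View pics/w3.png

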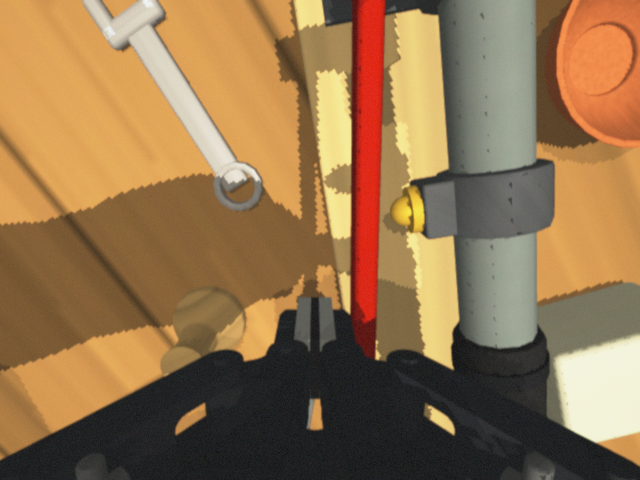

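The finger's outside presses on the lever at (360,340), and the screw tip (390,210) is about 3–4 mm from the lever's back (379), so roughly 0.04–0.05 rad remain.

>>> move_arm --pt "0 -0.02 0.12 -0.01 0 0 0" --pt "0 -0.03 0.24 -0.02 0 0 0" --pt "0 -0.04 0.36 -0.03 0 0 0" --pt "0 -0.04 0.36 -0.03 0 0 0"

```text
t: 6.8
position: [0.5441, -0.0859, 0.1272]
orientation: [[-0.0, 0.504, 0.864], [0.0, 0.864, -0.504], [-1.0, -0.0, -0.0]]
force: [-3.8, 1.9, 1.3]
finger_gap: -0.0001
```

```bash
python3 s.py
```

```text
6.8 [ 0.5441 -0.0859  0.1272] yaw -30.238760787727465 Ftool [-1.3184 -0.2849 -4.2546] hinge in tool cm [-0.0006 11.9537  1.4704] tau [0.3878 0.6479 0.0228]
```

>>> move_arm --pt "0 -0.01 0.06 -0.005 0 0 0" --pt "0 -0.02 0.12 -0.01 0 0 0" --pt "0 -0.02 0.12 -0.01 0 0 0"

```text
t: 7.1
position: [0.545, -0.0865, 0.1272]
orientation: [[-0.0, 0.495, 0.869], [0.0, 0.869, -0.495], [-1.0, 0.0, -0.0]]
force: [-4.4, 1.3, 1.6]
finger_gap: 0.0002
```

```bash
python3 s.py
```

```text
7.1 [ 0.545  -0.0865  0.1272] yaw -29.670518132947485 Ftool [-1.584  -1.0656 -4.4819] hinge in tool cm [ 0.0007 11.9533  1.4779] tau [0.4214 0.7336 0.0178]
```

>>> move_arm --pt "0 -0.01 0.06 -0.005 0 0 0" --pt "0 -0.02 0.12 -0.01 0 0 0" --pt "0 -0.02 0.12 -0.01 0 0 0"

```text
t: 7.4
position: [0.546, -0.0873, 0.1272]
orientation: [[0.0, 0.486, 0.874], [0.0, 0.874, -0.486], [-1.0, 0.0, -0.0]]
force: [-2.9, 1.9, 1.0]
finger_gap: -0.0001
```

```bash
python3 s.py
```

```text
7.4 [ 0.546  -0.0873  0.1272] yaw -29.093116274684537 Ftool [-1.0242  0.2378 -3.4863] hinge in tool cm [ 0.0018 11.9541  1.4776] tau [0.447  0.7177 0.018 ]
```

>>> move_arm --pt "0 -0.01 0.06 -0.005 0 0 0" --pt "0 -0.02 0.12 -0.01 0 0 0" --pt "0 -0.02 0.12 -0.01 0 0 0"

```text
t: 7.7
position: [0.5469, -0.088, 0.1272]
orientation: [[0.0, 0.477, 0.879], [0.0, 0.879, -0.477], [-1.0, 0.0, -0.0]]
force: [-3.7, 2.3, 1.0]
finger_gap: 0.0001
```

```bash
python3 s.py
```

```text
7.7 [ 0.5469 -0.088   0.1272] yaw -28.521567857421545 Ftool [-1.0075  0.2591 -4.3064] hinge in tool cm [ 0.0026 11.957   1.4755] tau [0.548  0.679  0.0813]
```

>>> move_arm --pt "0 -0.01 0.06 -0.005 0 0 0" --pt "0 -0.02 0.12 -0.01 0 0 0" --pt "0 -0.02 0.12 -0.01 0 0 0"

```text
t: 8.0
position: [0.5477, -0.0886, 0.1272]
orientation: [[-0.0, 0.468, 0.883], [0.001, 0.883, -0.468], [-1.0, 0.0, -0.0]]
force: [-4.2, 3.3, 0.2]
finger_gap: -0.0
```

```bash
python3 s.py
python3 - <<'E'
from h import *
im,d=get_image("wrist");cv2.imwrite("pics/w4.png",cv2.resize(im[120:380,260:560,::-1],None,fx=2,fy=2))
E
```

```text
8.0 [ 0.5477 -0.0886  0.1272] yaw -27.936111717641374 Ftool [-0.1622  0.9555 -5.2455] hinge in tool cm [ 0.0033 11.9586  1.4983] tau [0.6174 0.7332 0.0411]
```

View pics/w4.png

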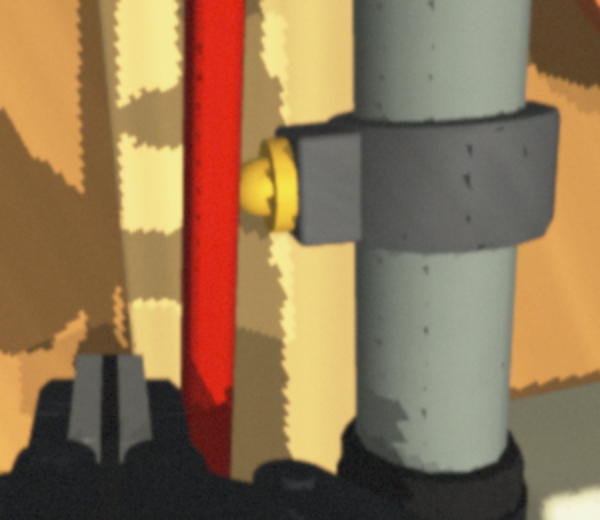

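The screw tip (242,185 in the crop) is now just touching the lever's back. I press on in small steps.

>>> move_arm --pt "0 0 0.05 -0.004 0 0 0" --pt "0 0 0.1 -0.008 0 0 0" --pt "0 0 0.1 -0.008 0 0 0"

```text
t: 8.35
position: [0.548, -0.0889, 0.1272]
orientation: [[-0.001, 0.461, 0.887], [0.001, 0.887, -0.461], [-1.0, 0.0, -0.002]]
force: [-6.4, 4.2, 2.2]
finger_gap: -0.0003
```

```bash
python3 s.py
```

```text
8.35 [ 0.548  -0.0889  0.1272] yaw -27.47685815094015 Ftool [-2.2305  0.8115 -7.6288] hinge in tool cm [-0.002  11.9582  1.5611] tau [0.6615 1.0164 0.0251]
```

>>> move_arm --pt "0 0 0.05 0 0 0 0" --pt "0 0 0.1 0 0 0 0" --pt "0 0 0.1 0 0 0 0"

```text
t: 8.65
position: [0.5482, -0.089, 0.1272]
orientation: [[-0.003, 0.461, 0.887], [0.001, 0.887, -0.461], [-1.0, -0.0, -0.003]]
force: [-7.1, 4.8, 4.1]
finger_gap: -0.0002
```

```bash
python3 s.py
```

```text
8.65 [ 0.5482 -0.089   0.1272] yaw -27.47380679536352 Ftool [-4.11    0.941  -8.5543] hinge in tool cm [-0.0045 11.9574  1.5328] tau [0.8759 1.4203 0.0364]
```

>>> move_arm --pt "0 0 0.05 0 0 0 0" --pt "0 0 0.1 0 0 0 0" --pt "0 0 0.15 0 0 0 0" --pt "0 0 0.15 0 0 0 0" --pt "0 0 0.15 0 0 0 0"

```text
t: 9.15
position: [0.5485, -0.0892, 0.1271]
orientation: [[-0.004, 0.461, 0.887], [0.002, 0.887, -0.461], [-1.0, -0.0, -0.005]]
force: [-9.9, 6.7, 6.5]
finger_gap: 0.0002
```

```bash
python3 s.py; python3 s.py
```

```text
9.15 [ 0.5485 -0.0892  0.1271] yaw -27.4592164057196 Ftool [ -6.4543   1.3807 -11.9366] hinge in tool cm [-0.0082 11.9565  1.5049] tau [1.0916 1.9179 0.0259]
9.15 [ 0.5485 -0.0892  0.1271] yaw -27.4592164057196 Ftool [ -6.4543   1.3807 -11.9366] hinge in tool cm [-0.0082 11.9565  1.5049] tau [1.0916 1.9179 0.0259]
```

12 N, firmly on the stop. I hold it there.

>>> move_arm --pt "0 0 0.03 0 0 0 0" --pt "0 0 0.03 0 0 0 0" --pt "0 0 0.03 0 0 0 0" --pt "0 0 0.03 0 0 0 0" --pt "0 0 0.03 0 0 0 0"

```text
t: 9.65
position: [0.5486, -0.0892, 0.1271]
orientation: [[-0.005, 0.461, 0.887], [0.002, 0.887, -0.461], [-1.0, -0.0, -0.005]]
force: [-10.9, 6.0, 6.6]
finger_gap: -0.0003
```

>>> move_arm --pt "0 0 0 0 0 0 0" --pt "0 0 0 0 0 0 0" --pt "0 0 0 0 0 0 0" --pt "0 0 0 0 0 0 0" --pt "0 0 0 0 0 0 0"

```text
t: 10.15
position: [0.5486, -0.0892, 0.1271]
orientation: [[-0.005, 0.461, 0.887], [0.002, 0.887, -0.461], [-1.0, -0.0, -0.005]]
force: [-11.0, 6.5, 5.9]
finger_gap: -0.0002
```

```bash
python3 s.py;python3 - <<'E'
from h import *
for c in("wrist","top"):
    im,d=get_image(c);cv2.imwrite(f"pics/hold_{c}.png",im[:,:,::-1])
E
```

```text
10.15 [ 0.5486 -0.0892  0.1271] yaw -27.459067075511793 Ftool [ -5.8286   0.721  -12.7979] hinge in tool cm [-0.0095 11.9598  1.4985] tau [1.2056 2.0216 0.0185]
```

>>> move_arm --pt "0 0.12 -0.71 0.06 0 0 0" --pt "0 0.27 -1.42 0.12 0 0 0" --pt "0 0.5 -2.23 0.19 0 0 0" --pt "0 0.74 -2.91 0.25 0 0 0" --pt "0 1.23 -4.85 0.25 0 0 0"

```text
t: 10.75
position: [0.5159, -0.0586, 0.1277]
orientation: [[0.004, 0.669, 0.744], [-0.002, 0.744, -0.669], [-1.0, 0.001, 0.004]]
force: [0.7, 0.3, 1.0]
finger_gap: 0.0
```

>>> move_arm --pt "0 0 0 0 0 0 0" --pt "0 0 0 0 0 0 0" --pt "0 0 0 0 0 0 0" --pt "0 0 0 0 0 0 0" --pt "0 0 0 0 0 0 0"

```text
t: 11.25
position: [0.5145, -0.0578, 0.1273]
orientation: [[0.001, 0.667, 0.745], [-0.0, 0.745, -0.667], [-1.0, 0.0, 0.001]]
force: [-0.0, 0.2, -0.0]
finger_gap: -0.0003
```

```bash
python3 s.py;python3 - <<'E'
from h import *
a,_=get_image("wrist");t,_=get_image("top")
r=place_of("top","lever_tip");print(r[:1],[atz("top",q["xy"],.125) for q in r[:1]])
c=lambda p:cv2.imread(p)[150:330,260:520]
out=np.vstack([np.hstack([c("pics/top0.png"),c("pics/hold_top.png")]),np.hstack([t[150:330,260:520,::-1],cv2.resize(a[:,:,::-1],(260,180))])])
cv2.imwrite("pics/cmp.png",cv2.resize(out,None,fx=1.5,fy=1.5))
E
```

```text
11.25 [ 0.5145 -0.0578  0.1273] yaw -41.8529975357726 Ftool [ 0.0284  0.1517 -0.151 ] hinge in tool cm [ 0.005  11.8893  3.1153] tau [ 0.0385 -0.019   0.0797]
[] []
```

View pics/cmp.png

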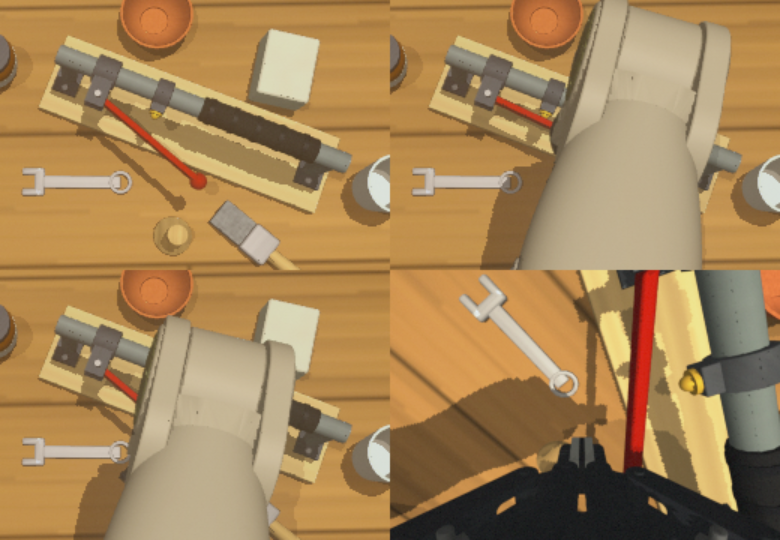

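The left panels (top before, bottom now) show the lever sprung back to its first position, and the wrist panel shows a free gap between fingers and blade (force about 0). Wrench, bowl, mould, cup and jar have not moved. Now the second press.

>>> move_arm --pt "0 0 0.8 0 0 0 0" --pt "0 0 1.4 0 0 0 0" --pt "0 0 2.0 0 0 0 0" --pt "0 -0.06 2.6 -0.05 0 0 0" --pt "0 -0.09 3.2 -0.1 0 0 0"

```text
t: 11.9
position: [0.537, -0.079, 0.1272]
orientation: [[-0.001, 0.587, 0.809], [0.002, 0.809, -0.587], [-1.0, 0.001, -0.002]]
force: [-2.0, 3.5, 2.9]
finger_gap: 0.0002
```

>>> move_arm --pt "0 -0.06 0.6 -0.05 0 0 0" --pt "0 -0.08 0.96 -0.08 0 0 0" --pt "0 -0.09 1.2 -0.1 0 0 0" --pt "0 -0.09 1.38 -0.115 0 0 0" --pt "0 -0.09 1.5 -0.125 0 0 0"

```text
t: 12.4
position: [0.548, -0.0882, 0.127]
orientation: [[-0.002, 0.483, 0.876], [0.002, 0.876, -0.483], [-1.0, 0.001, -0.002]]
force: [-4.9, 5.7, 3.4]
finger_gap: 0.0002
```

```bash
python3 s.py
```

```text
12.4 [ 0.548  -0.0882  0.127 ] yaw -28.882066049635945 Ftool [-3.3787  2.6282 -7.0242] hinge in tool cm [ 0.0063 11.9259  1.297 ] tau [0.9046 0.7488 0.0928]
```

>>> move_arm --pt "0 0 0.05 -0.01 0 0 0" --pt "0 0 0.1 -0.02 0 0 0" --pt "0 0 0.1 -0.02 0 0 0"

```text
t: 12.7
position: [0.5482, -0.0885, 0.127]
orientation: [[-0.003, 0.466, 0.885], [0.002, 0.885, -0.466], [-1.0, 0.0, -0.004]]
force: [-6.2, 4.2, 5.0]
finger_gap: -0.0001
```

```bash
python3 s.py
```

```text
12.7 [ 0.5482 -0.0885  0.127 ] yaw -27.751278824447812 Ftool [-4.9285  0.8005 -7.4786] hinge in tool cm [-0.0023 11.9202  1.5076] tau [0.8211 0.9738 0.0571]
```

>>> move_arm --pt "0 0 0.05 0 0 0 0" --pt "0 0 0.1 0 0 0 0" --pt "0 0 0.15 0 0 0 0" --pt "0 0 0.18 0 0 0 0" --pt "0 0 0.18 0 0 0 0"

```text
t: 13.2
position: [0.5486, -0.0887, 0.127]
orientation: [[-0.005, 0.466, 0.885], [0.003, 0.885, -0.466], [-1.0, 0.0, -0.006]]
force: [-8.5, 6.1, 7.2]
finger_gap: 0.0001
```

```bash
python3 s.py
```

```text
13.2 [ 0.5486 -0.0887  0.127 ] yaw -27.749079670877027 Ftool [ -7.1399   1.4962 -10.3811] hinge in tool cm [-0.0064 11.9195  1.4617] tau [ 1.125   1.544  -0.0072]
```

>>> move_arm --pt "0 0 0.05 0 0 0 0" --pt "0 0 0.1 0 0 0 0" --pt "0 0 0.1 0 0 0 0" --pt "0 0 0.1 0 0 0 0" --pt "0 0 0.1 0 0 0 0"

```text
t: 13.7
position: [0.5487, -0.0888, 0.127]
orientation: [[-0.006, 0.465, 0.885], [0.003, 0.885, -0.465], [-1.0, 0.0, -0.007]]
force: [-10.7, 6.6, 8.5]
finger_gap: 0.0001
```

>>> move_arm --pt "0 0 0 0 0 0 0" --pt "0 0 0 0 0 0 0" --pt "0 0 0 0 0 0 0" --pt "0 0 0 0 0 0 0" --pt "0 0 0 0 0 0 0"

```text
t: 14.2
position: [0.5487, -0.0888, 0.127]
orientation: [[-0.006, 0.465, 0.885], [0.003, 0.885, -0.465], [-1.0, 0.0, -0.007]]
force: [-10.7, 6.8, 7.8]
finger_gap: 0.0002
```

```bash
python3 s.py;python3 - <<'E'
from h import *
a,_=get_image("wrist");s,_=get_image("scene")
cv2.imwrite("pics/fin.png",np.hstack([cv2.resize(a[120:380,260:520,::-1],(400,400)),cv2.resize(s[100:340,200:440,::-1],(400,400))]))
E
```

```text
14.2 [ 0.5487 -0.0888  0.127 ] yaw -27.738090245720954 Ftool [ -7.7465   1.0265 -12.701 ] hinge in tool cm [-0.0093 11.9198  1.443 ] tau [1.2747 1.8574 0.0704]
```

View pics/fin.png

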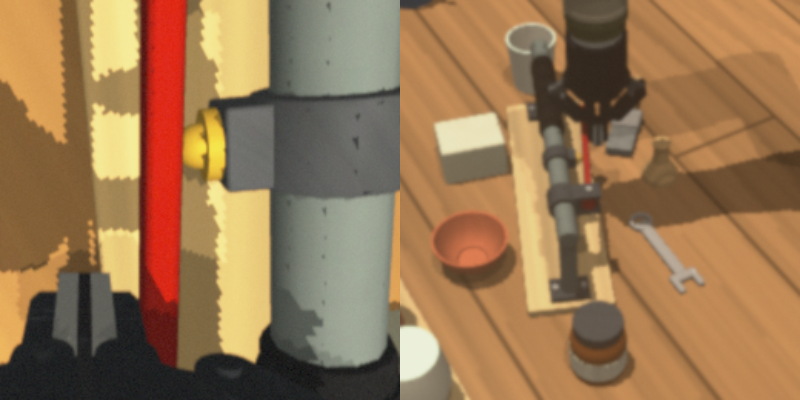

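Run:
```python
from h import *
np.set_printoptions(precision=3,suppress=True)
a,d=get_image("wrist")
o=get_obs();c=calibration("wrist");T=np.eye(4);T[:3,:3]=o["orientation"];T[:3,3]=o["position"];E=T@np.array(c["hand_eye"]);Ki=np.linalg.inv(c["mtx"])
for r in (345,352,358,364,370,380,390):
  print(r,[ (u,((E[:3,:3]@Ki@np.array([u,r,1.])*d[r,u]+E[:3,3])*1000).round().astype(int).tolist()) if d[r,u]>0 else (u,0) for u in (335,355,405,420,440,470)])
```

```text
345 [(335, [562, -79, 154]), (355, [567, -83, 152]), (405, [574, -178, 15]), (420, [584, -183, 15]), (440, [590, -111, 128]), (470, [599, -110, 137])]
352 [(335, [561, -80, 156]), (355, [566, -84, 154]), (405, [579, -88, 159]), (420, [582, -188, 15]), (440, [589, -111, 132]), (470, [598, -112, 137])]
358 [(335, [561, -80, 159]), (355, [566, -83, 159]), (405, [579, -88, 161]), (420, [582, -92, 158]), (440, [588, -112, 134]), (470, [597, -114, 138])]
364 [(335, [561, -81, 160]), (355, [566, -83, 162]), (405, [578, -88, 163]), (420, [582, -91, 162]), (440, [586, -93, 162]), (470, [596, -116, 139])]
370 [(335, [561, -80, 164]), (355, [566, -83, 164]), (405, [577, -89, 164]), (420, [581, -90, 165]), (440, [586, -94, 164]), (470, [595, -116, 140])]
380 [(335, [563, -76, 175]), (355, [567, -78, 175]), (405, [576, -91, 166]), (420, [580, -91, 168]), (440, [584, -93, 168]), (470, [591, -96, 169])]
390 [(335, [563, -75, 180]), (355, [566, -79, 178]), (405, [575, -94, 166]), (420, [579, -92, 170]), (440, [583, -92, 172]), (470, [590, -95, 174])]
```

The gripper's linkages are at z ≥ 0.158, well above the grip's top (0.141), so only the lever is being touched. I'm handing in.

```bash
python3 -c "
from plant import *
print(get_obs()['force']);print(job_done())"
```

```text
[-10.57820812   6.77288587   8.93354244]
the job is handed in; nothing more can be done
None
```

I did the brake check as asked and handed it in with the lever still held against the stop, at about 14 s of the 48 s allowed.

- **First press:** I pushed with the outside of the shut fingers at the lever pad. The lever met the brass stop, I built up to about 12–13 N, and held it there for about 1 s.
- **Release:** I backed the fingers clear. The force dropped to about 0, and the wrist view showed the lever sprung back out with a gap to the fingers.
- **Second press:** I pressed it in against the stop again and finished holding there at about 12.7 N along the push. The picture shows the screw tip touching the back of the lever and a clear gap to the bar.

**Last checks:** The lowest gripper part over the bar was at about 158 mm, and the grip's top is at about 141 mm, so the fingers were off the bar and grip. The things around the handle showed no movement in the pictures I compared.

**Not confirmed:**
- During both holds there was also 6–9 N of upward force on the tool. I put it down to friction on the lever and did not confirm it.
- The top camera could not find the lever's ball with the arm in the way, so the full release rests on the wrist view and the zero force.

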